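# Slide the locked test tray home against the contacts

### The arm

A 6-joint arm with a two-finger parallel gripper is mounted at the origin on the work surface. World frame = base frame: x ahead of the robot, y to its left, z up, the work surface at z = 0. Lengths are in m, angles in rad, forces in N, time in s.
With the tool pointing down it reaches from about 0.375 to 0.975 m from the base axis. Payload 3.8 kg.
Tool frame: the origin (TCP) lies midway between the tips of the shut fingers; the grasp point (between the pads) lies 19 mm behind it; z points along the fingers, y is the line along which they close (so a half turn about z gives the same grasp; the last joint's range is limited). The gripper opens to 85 mm and grips with 20 to 120 N. Pads are 22 mm wide; open, the fingers measure 114 mm over their backs; the gripper's body (76 mm by 85 mm) begins 54 mm behind the grasp point. The pads swing forward as they close: fully open they stand 13 mm farther back than shut.
Start: joints at [-1.353, 0.264, 1.604, -0, 1.274, -0.037], TCP at [0.17, -0.653, 0.231] pointing down, gripper open.
Joint ranges: [-2.63, 2.63], [-0.94, 2.18], [0.31, 2.57], [-1.31, 4.45], [0, 2.66], [-2.55, 2.55]. Speed limits (rad/s): [2.57, 2.57, 3.14, 3.14, 3.14, 3.14].

### API

Orientations are given as a rotation vector (axis times angle).
In Python, from workcell import bot gives the robot as it stands.
- The arm moves only by the tool step_arm, never from a script. Its argument "motion" is a list of rows, each a list of 5 numbers: the finger opening in cm, from 0 to 8.54, then the shift along the tool's x, y, z in cm, then the turn about the tool's z in degrees. In form: [[claw, dx, dy, dz, twist], ...]. A call has 1 to 20 rows; each row is the pose to reach, as a shift and turn from the pose commanded when the call began, along the tool's axes at that moment; what a row does not reach only later rows make up. A row lasts 1/10 s, in which the tool goes at most 50 mm and 8.59 degrees, less where a joint would pass 70% of its speed; a pose out of reach is approached as far as the arm can. A call with a gripper value outside its range is refused whole. The fingers move at their own pace and stop on an object; "force" is the grip in N (left out, the last holds). Time passes only in rows, so rows that repeat a pose let the fingers close. It gives the time, the measured TCP pose, the force, the opening and the grip force at its end, in the units of the state.
- bot.read_state(): the state, without advancing time (a new reading comes with each control period).
- bot.read_camera(name): name is "side" or "top" or "wrist"; returns (picture, depth): 384x512x3 uint8, red, green, blue; 384x512 float32, m along the optical axis (not along the pixel's ray), 0 where there is no reading.
- bot.calibration(name): a dict with "mtx" (3x3 intrinsics, pixels), "origin" and "orientation" of the camera in the world; the wrist camera has in their place "T_tool_cam" (4x4, takes a point from camera to tool coordinates, whose origin is the TCP and whose axes are the flange's). Camera axes: x right, y up, looking along -z (the intrinsics and any distortion apply to the point x, -y, -z); pixel columns grow to the right and rows downward; lengths in m; the calibration is good to about 2 mm. The wrist camera is an equidistant fisheye: a pixel r from the principal point sees the ray r / f radians off the axis. A picture is of the moment at which its call begins: read the wrist's pose just before it. calibration takes no time and is no camera call.
- bot.finish_job(): hands the job in; it is judged then, once.
The state is a dict: "time": time; "q": joint angles; "joint_vel": joint speeds; "joint_torque": joint torques, N m; "tool_pos": TCP position; "tcp_rot": TCP orientation; "wrist_force": force on the tool from outside, world axes, zero at the start; "torque": the same for the moment, N m; "width": opening from 0.0 (shut) to 1.0 (fully open); "grip_force": force on a finger pad.
Only numpy, scipy, OpenCV 4.12 (cv2) and the standard library are available. Lean on these libraries where they do the work, as an engineer would, in place of code of your own. Each camera call takes 0.05 s, during which the arm holds its last target. There are 200 camera calls.

### The job

One of the two test jigs has a circuit board lying in its tray. With a fingertip, press the lock button at the near end of that tray and hold it down while you slide the tray away along its rail, all the way to its end stop at the contact block; then let go so that the button springs up and the lock catches. Leave the board lying in the tray, and do not press or slide anything on the empty jig or push about the other things on the bench.

Things in the scene. Friction and masses are not known exactly. Their poses are not given: they have to be found in the camera images.
- jig: the jig that holds the board: fixed aluminium base 330 x 104 mm, its origin at the centre of its underside on the table. Its own x axis is the slide direction, roughly away from the robot (base yaw up to 0.3 rad either way). At its +x end is the end stop with a black contact block, up to 61 mm above the table (contact pins to 69 mm). Left or right jig, it varies
- tray (a joint): slide of the loaded tray along the jig's +x axis: 0 is the start (locked), 0.120 m is fully home on the end stop. Light friction, about 1.5 N plus 8 N per m/s. The tray is a grey plate 155 x 100 mm, its top 38 mm above the table. While the button is up a pin locks the tray; notches every 20 mm lock it again if the button is let go on the way, and one notch is at the end stop
- lock (a joint): lock button on the loaded tray: 0 is up, grows as it is pressed down, 0.008 m is fully down. The tray is free once the button is down 4.5 mm. Spring: 2 N at the top, about 4.3 N at 4.5 mm, 6 N fully down
- lock_top (a point): centre of the top face of that button: a black flat rectangle, 30 mm along the slide by 36 mm across, standing 12 mm above the tray plate, its top 50 mm above the table when up, at the near end of the tray. It moves with the button and tray. On the side towards the end stop, 18 mm from this point, stands the tray's upright steel push shoulder: 80 mm wide across the slide, 12 mm thick, top 66 mm above the table, which a fingertip on the button can push against
- tray_center (a point): point on the tray's floor (38 mm above the table) at the middle of the board pocket, 83 mm beyond the button's centre along the slide; moves with the tray; axes as the jig's
- board: loose circuit board 88 x 60 mm, 3 mm thick with parts up to 12 mm above it, and a tongue at its +x edge; origin at the centre of its underside. Lies flat in the tray's pocket (rim 6 mm high) and rides along; not to be touched or lifted
- spare_jig: the other jig, alike in every way but its tray is empty: origin at the centre of its underside, x along its slide
- spare_tray (a joint): slide of the empty tray, 0 at the start; must stay
- spare_lock (a joint): lock button of the empty tray, 0 is up; leave it alone
- pot_a: small loose potentiometer, 24 mm across, 34 mm tall, between the jigs; not part of the job; origin at its underside
- pot_b: second such potentiometer; origin at its underside
- screwdriver: screwdriver 160 mm long lying between the jigs; not part of the job
- parts_jar: small closed jar, 44 mm across, 60 mm tall, standing between the jigs, nearer the robot; not part of the job; origin at its underside
- calculator: pocket calculator 150 x 78 x 14 mm lying left of the jigs; not part of the job; origin at its underside
- meter: handheld multimeter 160 x 80 x 36 mm lying right of the jigs; not part of the job; origin at its underside
- old_board: bare circuit board 76 x 50 mm lying on the table at the left; not part of the job; origin at its underside
- phone: phone 150 x 72 x 10 mm lying right of the jigs; not part of the job; origin at its underside

How it is judged:
By the outcome, as a careful person would: the job done as asked, in the order asked, and still so for the second after the job is handed in, with the robot touching nothing.
It also fails if it takes over 38 s, if anything falls off the work surface, if the arm or the gripper's body presses on something with over 40 N, if the wrist force passes 120 N, or if a joint passes its speed limit or range.

## Working session

There is one attempt and no reset: what is moved stays moved. The work goes in short steps, Python scripts to look and compute and a tool call to move; the robot and the scene stay as the last step left them, time stands still between calls to the robot, and variables do not carry over. Pictures are saved under pics/ and viewed, at most 10 in all, crops included, and the job is handed in when it is done.

Besides the shell and the picture viewer there is one more tool, called after "Emit:" as a command line: name --pt "numbers of a row" for each row, then --argument value for the rest. step_arm: Moves the arm, as the interface text tells. Its arguments: {"type":"object","properties":{"motion":{"type":"array","items":{"type":"array","items":{"type":"number"}}},"force":{"type":"number"}},"required":["motion"]}

```bash
mkdir -p pics
cat > h.py <<'E'
import numpy as np,cv2
from workcell import bot
from scipy.spatial.transform import Rotation as R
def save(name,fn):
    p,d=bot.read_camera(name); cv2.imwrite(fn,cv2.cvtColor(p,cv2.COLOR_RGB2BGR)); np.save(fn+'.npy',d); return p,d
def Rm(o):
    o=np.array(o,float)
    return o if o.shape==(3,3) else (R.from_quat(o).as_matrix() if o.size==4 else R.from_rotvec(o).as_matrix())
def onplane(name,u,v,z):
    c=bot.calibration(name);K=np.array(c['mtx']);r=Rm(c['orientation'])@np.array([(u-K[0,2])/K[0,0],-(v-K[1,2])/K[1,1],-1])
    o=np.array(c['origin']);return o+r*(z-o[2])/r[2]
def bydepth(name,u,v,d):
    c=bot.calibration(name);K=np.array(c['mtx']);r=Rm(c['orientation'])@np.array([(u-K[0,2])/K[0,0],-(v-K[1,2])/K[1,1],-1])
    return np.array(c['origin'])+r*d
E
python3 - <<'E'
from h import *
for n in ['top','side']:
    p,d=save(n,f'pics/{n}0.png'); print(bot.calibration(n))
for n in ['top']:
    im=cv2.imread(f'pics/{n}0.png'); cv2.imwrite(f'pics/{n}0b.png',cv2.resize(im,(800,600)))
print(bot.read_state())
E
```

```text
{'mtx': array([[418.53023671,   0.        , 252.94980606],
       [  0.        , 418.53023671, 185.26092464],
       [  0.        ,   0.        ,   1.        ]]), 'origin': array([ 0.43926776, -0.0161029 ,  1.27410639]), 'orientation': array([ 0.06285779, -0.04267911, -1.57653541])}
{'mtx': array([[422.84092062,   0.        , 252.48399164],
       [  0.        , 422.84092062, 194.86394567],
       [  0.        ,   0.        ,   1.        ]]), 'origin': array([0.39052417, 0.78580735, 0.88749006]), 'orientation': array([ 0.08399247, -1.12556637, -2.75108975])}
{'time': 0.1, 'q': array([-1.35289025e+00,  2.64723017e-01,  1.60522644e+00,  1.53864227e-05,
        1.27368881e+00, -3.68935254e-02]), 'joint_vel': array([ 4.08039203e-04, -5.64157957e-05, -3.12479690e-03, -5.79772344e-05,
       -4.81484319e-04, -9.94712263e-04]), 'joint_torque': array([-4.24493355e-04, -5.16706252e+01, -3.68590629e+01, -1.35405144e-04,
        6.27354893e-03, -8.31166602e-06]), 'tool_pos': array([ 0.17000151, -0.65256975,  0.23006199]), 'tcp_rot': array([-3.11411082e+00, -3.98890424e-01,  2.67239443e-04]), 'wrist_force': array([-0.40386215,  0.17349658, -0.01454667]), 'torque': array([-0.0922956 , -0.033948  , -0.02300926]), 'grip_force': 0.0, 'width': 0.9991774237641696}
```

View pics/top0b.png

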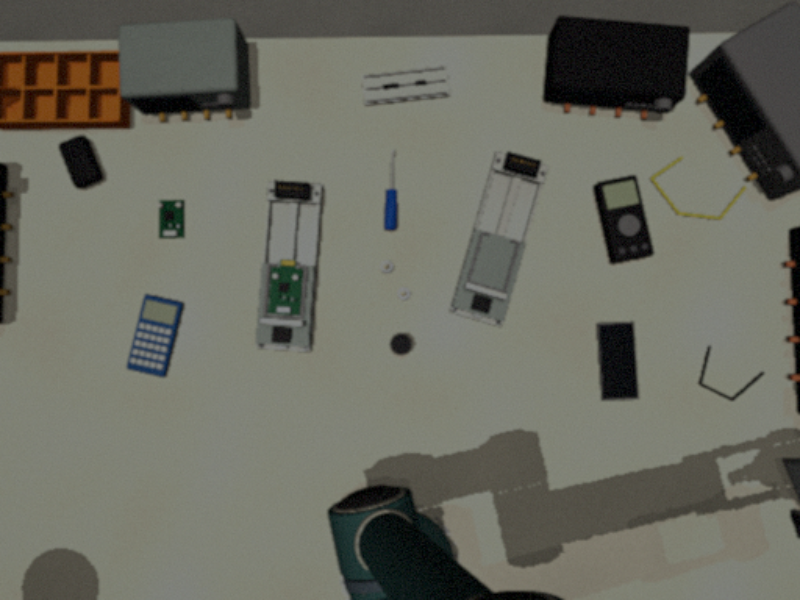

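The loaded jig is the left one: its board is at (285,290), its button at (282,334) and its contact block at (293,190). I'll enlarge that area.

Run:
```python
from h import *
im=cv2.imread('pics/top0.png')[105:235,150:220]; cv2.imwrite('pics/c.png',cv2.convertScaleAbs(cv2.resize(im,None,fx=4.5,fy=4.5,interpolation=cv2.INTER_CUBIC),alpha=1.4))
```

```text
(no output)
```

View pics/c.png

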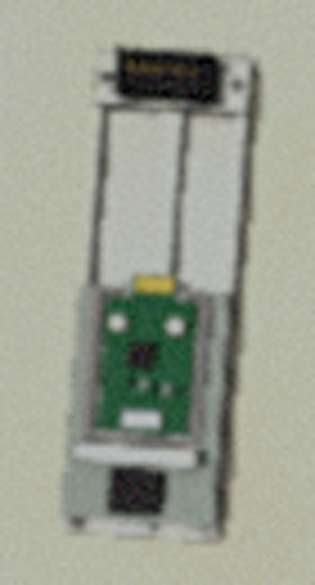

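Run:
```python
from h import *
d=np.load('pics/top0.png.npy')
P=lambda x,y,z:onplane('top',150+x/4.5-.4,105+y/4.5-.4,z)
b=P(137,491,.05);print('button',b)
u,v=150+137/4.5,105+491/4.5;dd=np.median(d[int(v)-2:int(v)+3,int(u)-2:int(u)+3]);print('depth',bydepth('top',u-.4,v-.4,dd))
def yaw(a,c):
    e=c-a;return np.arctan2(e[1],e[0])
print(yaw(P(65,515,.038),P(83,288,.038)),yaw(P(218,535,.038),P(235,300,.038)))
e=yaw(P(205,460,.066),P(75,453,.066))-np.pi/2;print('shoulder',e)
print('block',P(168,75,.061), yaw(b,P(168,75,.061)))
s=bot.read_state();M=R.from_rotvec(s['tcp_rot']).as_matrix();print(M.round(3));
print('tool shift to 0.15 above',M.T@(b+[0,0,.12]-s['tool_pos'])*100)
print(bot.calibration('wrist'))
```

```text
button [0.43968028 0.21312307 0.05      ]
depth [0.4396801  0.2130236  0.05053119]
-0.07136809584028049 -0.06982310591002068
shoulder -0.0597764125048732
block [0.71087453 0.1923075  0.061     ] -0.07660498296997904
[[ 0.968  0.252 -0.   ]
 [ 0.252 -0.968  0.002]
 [ 0.    -0.002 -1.   ]]
tool shift to 0.15 above [ 47.91620668 -76.96477401   6.16782245]
{'mtx': array([[297.31863964,   0.        , 257.95576104],
       [  0.        , 297.31863964, 194.79447222],
       [  0.        ,   0.        ,   1.        ]]), 'T_tool_cam': array([[-1.20132240e-03,  9.61843396e-01,  2.73597949e-01,
         6.93727059e-02],
       [ 9.99999271e-01,  1.12218874e-03,  4.45733215e-04,
         1.48497280e-03],
       [ 1.21697012e-04,  2.73598285e-01, -9.61844043e-01,
        -1.43322919e-01],
       [ 0.00000000e+00,  0.00000000e+00,  0.00000000e+00,
         1.00000000e+00]])}
```

The jig yaw is about -0.07 rad. I'll go above the button with the fingers shut, swinging wide at a safe height.

Emit:
step_arm --pt "0 38.5 -36.8 0 18.7" --pt "0 38.5 -36.8 0 18.7" --pt "0 38.5 -36.8 0 18.7" --pt "0 38.5 -36.8 0 18.7" --pt "0 38.5 -36.8 0 18.7" --pt "0 38.5 -36.8 0 18.7" --pt "0 38.5 -36.8 0 18.7" --pt "0 38.5 -36.8 0 18.7" --pt "0 38.5 -36.8 0 18.7" --pt "0 38.5 -36.8 0 18.7" --pt "0 38.5 -36.8 0 18.7" --pt "0 47.9 -77 6.2 18.7" --pt "0 47.9 -77 6.2 18.7" --pt "0 47.9 -77 6.2 18.7" --pt "0 47.9 -77 6.2 18.7" --pt "0 47.9 -77 6.2 18.7" --pt "0 47.9 -77 6.2 18.7" --pt "0 47.9 -77 6.2 18.7" --pt "0 47.9 -77 6.2 18.7" --pt "0 47.9 -77 6.2 18.7"

```text
time: 2.1
tool_pos: [0.4383, 0.2163, 0.1682]
tcp_rot: [-3.139, 0.107, 0.002]
wrist_force: [-0.4, 0.1, -0.1]
width: 0.002
grip_force: 0.0
```

```bash
cat >> h.py <<'E'
def wr(u,v,z,s):
    c=bot.calibration('wrist');K=c['mtx'];T=c['T_tool_cam']
    a=np.array([u-K[0,2],v-K[1,2]])/K[0,0];r=np.hypot(*a);n=a/r*np.sin(r)
    M=R.from_rotvec(s['tcp_rot']).as_matrix()
    ray=M@T[:3,:3]@np.array([n[0],-n[1],-np.cos(r)]);o=s['tool_pos']+M@T[:3,3]
    return o+ray*(z-o[2])/ray[2]
E
python3 - <<'E'
from h import *
import json
s=bot.read_state();save('wrist','pics/w.png')
json.dump({k:list(map(float,s[k])) for k in('tool_pos','tcp_rot')},open('s.json','w'));print(s['tool_pos'],s['tcp_rot'])
im=cv2.imread('pics/w.png');cv2.imwrite('pics/w2.png',cv2.convertScaleAbs(cv2.resize(im,(800,600)),alpha=1.3))
E
```

```text
[0.43826096 0.21629659 0.16823158] [-3.13904206e+00  1.06823021e-01  2.32834237e-03]
```

View pics/w2.png

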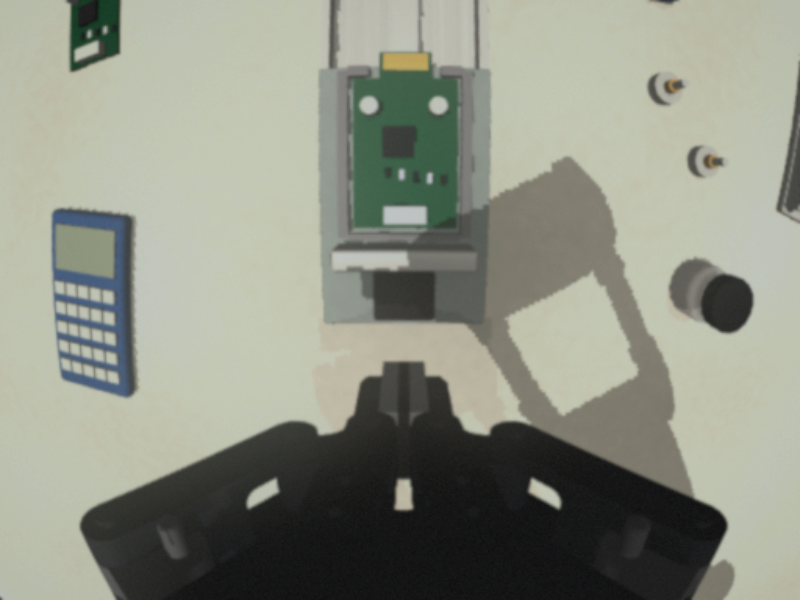

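The button spans about (373–436, 272–320), the shoulder top is at y≈250–268, and the shut tips are at (404,375).

Run:
```python
from h import *
import json
s={k:np.array(v) for k,v in json.load(open('s.json')).items()}
k=.64
M=R.from_rotvec(s['tcp_rot']).as_matrix()
q=lambda x,y,z:wr(x*k,y*k,z,s)
pts=dict(b=q(404.5,296,.05),nl=q(373,320,.05),nr=q(436,320,.05),shl=q(333,268,.066),shr=q(476,268,.066),tl=q(319,70,.038),bl=q(324,322,.038),tr=q(490,70,.038),br=q(487,322,.038))
for n,p in pts.items(): print(n,p.round(4),'tool cm',(M.T@(p-s['tool_pos'])*100).round(2))
d=np.load('pics/w.png.npy');print(d[180:200:5,255:265:4])
```

```text
b [0.4384 0.2142 0.05  ] tool cm [ 0.05  0.21 11.82]
nl [0.4251 0.2338 0.05  ] tool cm [-1.42 -1.65 11.83]
nr [0.4225 0.1966 0.05  ] tool cm [-1.42  2.08 11.82]
shl [0.4611 0.2516 0.066 ] tool cm [ 2.05 -3.67 10.22]
shr [0.4558 0.1742 0.066 ] tool cm [ 2.05  4.09 10.22]
tl [0.5757 0.2549 0.038 ] tool cm [13.47 -4.77 13.01]
bl [0.422  0.2658 0.038 ] tool cm [-1.94 -4.82 13.03]
tr [0.5688 0.155  0.038 ] tool cm [13.46  5.23 13.  ]
br [0.4149 0.164  0.038 ] tool cm [-1.95  5.38 13.02]
[[0.26697147 0.26830316 0.26740128]
 [0.26903087 0.26756743 0.2678471 ]
 [0.27002457 0.26972094 0.2706649 ]
 [0.27125743 0.27208835 0.27079734]]
```

Emit:
step_arm --pt "0 0.3 0.2 3 0" --pt "0 0.4 0.2 6 0" --pt "0 0.4 0.2 9 0" --pt "0 0.4 0.2 10.5 0" --pt "0 0.4 0.2 11.2 0" --pt "0 0.4 0.2 11.5 0" --pt "0 0.4 0.2 11.5 0"

```text
time: 2.85
tool_pos: [0.4438, 0.2102, 0.0546]
tcp_rot: [-3.139, 0.113, -0.001]
wrist_force: [0.4, 0.3, 0.2]
width: 0.001
grip_force: 0.0
```

Run:
```python
from h import *
save('wrist','pics/w3.png');save('side','pics/s3.png')
a=cv2.imread('pics/w3.png')[110:270,160:360];b=cv2.imread('pics/s3.png')[120:280,150:350]
cv2.imwrite('pics/ws.png',np.hstack([cv2.resize(cv2.convertScaleAbs(x,alpha=1.4),None,fx=2,fy=2,interpolation=2) for x in(a,b)]))
```

```text
(no output)
```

View pics/ws.png

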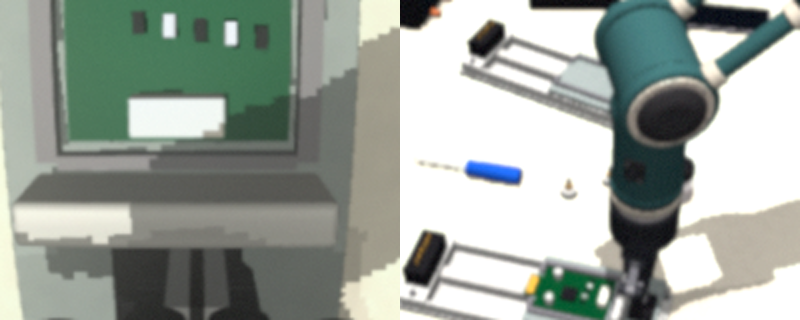

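The wrist view (left half) shows the tips over the button and laterally centred, at about x=187 against 183 for the button. They sit just before the shoulder and nothing else is touched. Pressing now.

Emit:
step_arm --pt "0 0 0 0.3 0" --pt "0 0 0 0.6 0" --pt "0 0 0 0.9 0" --pt "0 0 0 1.1 0" --pt "0 0 0 1.2 0" --pt "0 0 0 1.2 0" --pt "0 0 0 1.2 0"

```text
time: 3.65
tool_pos: [0.4444, 0.2107, 0.0429]
tcp_rot: [-3.139, 0.112, -0.003]
wrist_force: [2.0, -0.5, 5.3]
width: -0.002
grip_force: 2.6
```

Emit:
step_arm --pt "0 0.2 0 0.05 0" --pt "0 0.4 0 0.05 0" --pt "0 0.6 0 0.05 0" --pt "0 0.8 0 0.05 0" --pt "0 1.1 0 0.05 0" --pt "0 1.5 0 0.05 0" --pt "0 2 0 0.05 0" --pt "0 2.5 0 0.05 0" --pt "0 3 0 0.05 0" --pt "0 3.5 0 0.05 0" --pt "0 4 0 0.05 0" --pt "0 4.5 0 0.05 0" --pt "0 5 0 0.05 0" --pt "0 5 0 0.05 0"

```text
time: 5.05
tool_pos: [0.4941, 0.2072, 0.0423]
tcp_rot: [-3.139, 0.113, -0.001]
wrist_force: [-0.0, 0.4, 5.0]
width: 0.003
grip_force: 2.8
```

Emit:
step_arm --pt "0 0.5 0 0 0" --pt "0 1 0 0 0" --pt "0 1.5 0 0 0" --pt "0 2 0 0 0" --pt "0 2.5 0 0 0" --pt "0 3 0 0 0" --pt "0 3.5 0 0 0" --pt "0 4 0 0 0" --pt "0 4.5 0 0 0" --pt "0 5 0 0 0" --pt "0 5.5 0 0 0" --pt "0 6 0 0 0" --pt "0 6.3 0 0 0" --pt "0 6.6 0 0 0" --pt "0 6.8 0 0 0" --pt "0 6.8 0 0 0"

```text
time: 6.65
tool_pos: [0.5614, 0.2024, 0.0422]
tcp_rot: [-3.139, 0.113, -0.0]
wrist_force: [-0.1, 1.4, 5.1]
width: 0.003
grip_force: 2.8
```

Emit:
step_arm --pt "0 0.1 0 0 0" --pt "0 0.2 0 0 0" --pt "0 0.3 0 0 0" --pt "0 0.4 0 0 0" --pt "0 0.5 0 0 0" --pt "0 0.6 0 0 0" --pt "0 0.7 0 0 0" --pt "0 0.7 0 0 0"

```text
time: 7.45
tool_pos: [0.5644, 0.2021, 0.0419]
tcp_rot: [3.139, -0.113, -0.012]
wrist_force: [-11.4, 1.8, 12.4]
width: -0.002
grip_force: 7.3
```

Run:
```python
from h import *
save('wrist','pics/w4.png');save('side','pics/s4.png')
a=cv2.imread('pics/w4.png')[20:240,160:360];b=cv2.imread('pics/s4.png')[160:380,100:300]
cv2.imwrite('pics/ws4.png',np.hstack([cv2.resize(cv2.convertScaleAbs(x,alpha=1.2),None,fx=2,fy=2,interpolation=2) for x in(a,b)]))
print(bot.read_state()['wrist_force'])
```

```text
[-10.93963692   3.48776405  13.52997766]
```

View pics/ws4.png

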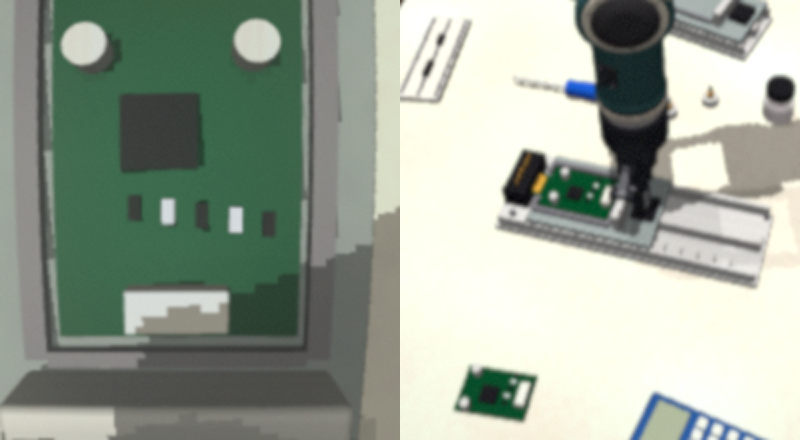

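The side view shows the tray home, with the board's tongue under the contact block and the board still in its pocket. I'll lift straight up while keeping a slight push, then back off from the shoulder and retreat.

Emit:
step_arm --pt "0 0 0 -0.2 0" --pt "0 0 0 -0.4 0" --pt "0 0 0 -0.6 0" --pt "0 0 0 -0.8 0" --pt "0 0 0 -1.0 0" --pt "0 0 0 -1.2 0" --pt "0 0 0 -1.3 0" --pt "0 -0.4 0 -1.4 0" --pt "0 -0.8 0 -1.5 0" --pt "0 -0.8 0 -2.5 0" --pt "0 -0.8 0 -4.5 0" --pt "0 -0.8 0 -7.5 0" --pt "0 -0.8 0 -11.5 0" --pt "0 -6 0 -14 0" --pt "0 -10 0 -16 0" --pt "0 -10 0 -16 0" --pt "0 -10 0 -16 0"

```text
time: 9.25
tool_pos: [0.4691, 0.2091, 0.2042]
tcp_rot: [-3.138, 0.111, -0.008]
wrist_force: [0.7, -0.9, -1.3]
width: -0.001
grip_force: 0.0
```

Run:
```python
from h import *
s=bot.read_state();print(s['wrist_force'],s['tool_pos'])
p,d=save('wrist','pics/w5.png');save('side','pics/s5.png')
a=cv2.imread('pics/w5.png');b=cv2.imread('pics/s5.png')[200:360,130:310]
cv2.imwrite('pics/ws5.png',np.hstack([cv2.resize(cv2.convertScaleAbs(x,alpha=1.2),(400,h)) for x,h in((a,356),(b,356))]))
```

```text
[ 0.67015529 -0.91273087 -1.33916798] [0.46913777 0.20908584 0.20422698]
```

View pics/ws5.png

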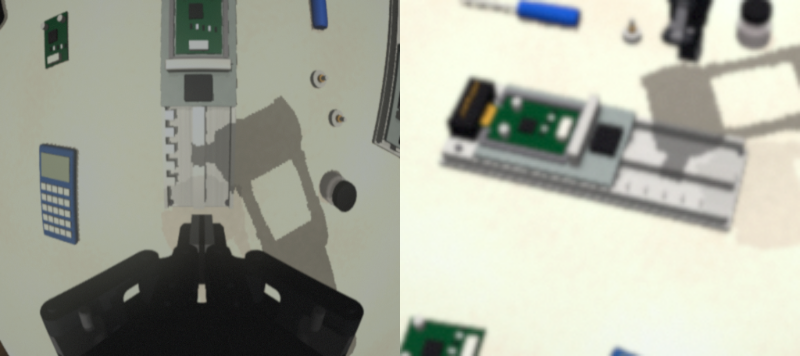

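Tray at the block, board in place, arm clear. I'll check the travel and the button height numerically.

Run:
```python
from h import *
s=bot.read_state()
b=wr(199*1.28,88*1.079,.05,s);print('button',b.round(4),'travel',np.hypot(*(b-[.4384,.2142,.05])[:2]))
for n in (163,235): print(wr(n*1.28,106*1.079,.038,s).round(4))
# heights by side depth
d=np.load('pics/s5.png.npy');k=180/400
for x,y in((606,138),(603,142),(609,135),(618,160),(590,157)):
    u=130+(x-400)*k;v=200+y*160/356;print(bydepth('side',u,v,np.median(d[int(v)-1:int(v)+2,int(u)-1:int(u)+2])).round(4))
```

```text
button [0.5567 0.2042 0.05  ] travel 0.11876284931513278
[0.5416 0.2531 0.038 ]
[0.5345 0.1585 0.038 ]
[0.5561 0.2111 0.0502]
[0.5584 0.2156 0.0486]
[0.5542 0.2051 0.048 ]
[0.5399 0.2265 0.0354]
[0.5702 0.2289 0.0364]
```

The tray travelled about 0.119–0.120 m. The button is back up at about 49–50 mm and the tray reads about 36 mm. Handing in.

```bash
python3 -c "
from workcell import bot
print(bot.finish_job())"
```

```text
the job is handed in; nothing more can be done
None
```

The loaded (left) jig's tray is at its end stop, about 0.119–0.120 m along by the camera; its button is back up, so the lock should have caught, the board is still in its pocket, and I handed the job in at about 9 s.

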